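Shift the bottle roller's gear lever through its gate

TASK

The gear lever of the bottle roller is parked in the single middle slot of its gate. Push it into running gear with the fingertips: out of the parking slot, sideways along the cross channel, and fully home to the end of the slot that lies on the side of the roller bed (where the brown bottle lies) and in the row opposite the parking slot, without entering any other slot. Only push the lever, never take it between the fingers, and leave the two loose brown bottles and the jar undisturbed.

Things in the scene. Friction and masses are not known exactly. Their poses are not given: they have to be found in the camera images.
- gearbox: Blue-grey gearbox, casing 170 (x) x 150 (y) mm, on a dark base plate 200 x 740 x 12 mm; fixed, placed anew each time (yaw up to 0.35). Origin: centre of the base plate's underside, on the bench. z up; y along the base plate and shafts; x away from the robot. Cover flange 184 x 164 mm, top at z = 116 mm. Roller bed at one end, motor at the other, up to z = 162 mm.
- gate_centre (a point): Centre of the upper face of the aluminium gate plate, 110 (x) x 130 (y) x 8 mm, at z = 140 mm above the gearbox's origin. In the gearbox's axes from here: cross channel, x -8 to 8, y -36 to 36 mm; near-row slots run from it to x = -31 mm at y = -28, 0, 28; far-row slots to x = +31 mm at y = -28 and 28 only. All slots are 16 mm wide, dark underneath; the outer ones end flush with the channel's ends.
- park_slot (a point): Where the stem's axis crosses the gate face at the end of the parking slot (near row, middle): 26 mm from gate_centre along the gearbox's -x. No slot lies opposite it: pushed straight out of it, the lever is stopped in the cross channel by the solid plate.
- far_slot_left (a point): Where the stem's axis crosses the gate face at the end of the far-row slot on the gearbox's +y side: 26 mm along +x and 28 mm along +y from gate_centre. It is the wanted slot when the roller bed is at the +y end.
- far_slot_right (a point): The same for the far-row slot on the -y side: 26 mm along +x and 28 mm along -y from gate_centre. It is the wanted slot when the roller bed is at the -y end.
- knob (a point): Centre of the black ball knob, diameter 32 mm, on a 10 mm steel stem with 3 mm play each side in the gate, whose walls stop it. The lever tips about a point 36 mm above the bench under gate_centre, 180 mm from here: knob at z = 216 mm upright, 203 to 211 in a slot; it moves 42 to 44 mm in x to a slot's end, about 50 in y to an outer slot. It moves at 3 to 5 N and stays where left.
- select (a joint): Sideways tilt of the lever in rad: 0 in the middle, positive towards the gearbox's +y. About +-0.27 in the middle of the outer slots, +-0.29 against the outer end of the channel. Friction holds it; no spring.
- shift (a joint): Fore-and-aft tilt of the lever in rad: positive towards the gearbox's +x (far row). Between -0.03 and +0.03 in the cross channel, about -0.24 at the end of the parking slot, about +0.235 at the end of a far slot. Friction holds it; no spring.
- roller_bed: Roller bed, 172 (x) x 220 (y) x 88 mm, white end plates and two black rollers, with a large brown bottle (92 mm in diameter, 180 mm long) lying on them, top at 156 mm above the bench. Fixed on the base plate at one end of the gearbox or the other. Origin: centre of its underside, 235 mm from the gearbox's axis along the gearbox's y, 12 mm above the bench.
- motor: Finned light-grey electric motor lying along the gearbox's y, 116 mm in diameter, 210 mm long, with a terminal box on top (162 mm above the bench). Fixed at the end of the gearbox opposite the roller bed. Origin: centre of its underside, 235 mm from the gearbox's axis, 12 mm above the bench.
- bottle_a: Loose brown bottle with black cap standing on the bench, 60 mm in diameter, 125 mm tall, on the near (robot's) side of the base plate. Origin: centre of its underside.
- bottle_b: Loose brown bottle, the same as bottle_a, standing beyond the base plate. Origin: centre of its underside.
- sample_jar: Loose clear jar with orange lid standing on the bench, 64 mm in diameter, 70 mm tall, on the near side of the base plate. Origin: centre of its underside.
Not all that is in view belongs to the job. Of the things shaped like the sample_jar, the clear one is meant.

How it is judged:
By the outcome, as a careful person would: the job done as asked, in the order asked, and still so for the second after the job is handed in, with the robot touching nothing.
It also fails if it takes over 48 s, if anything falls off the work surface, if the arm or the gripper's body presses on something with over 40 N, if the wrist force passes 120 N, or if a joint passes its speed limit or range.

ROBOT

A 7-joint arm with a two-finger parallel gripper is mounted at the origin on the work surface. World frame = base frame: x ahead of the robot, y to its left, z up, the work surface at z = 0. Lengths are in m, angles in rad, forces in N, time in s.
With the tool pointing down it reaches from about 0.425 to 0.95 m from the base axis. Payload 4.7 kg.
Tool frame: the origin (TCP) lies midway between the tips of the shut fingers; the grasp point (between the pads) lies r.grip_depth behind it (r.grip_depth is the distance from the TCP to the grasp point, in m); x points along the fingers, y is the direction in which the jaws open and shut, and the axes are right-handed (so a half turn about x gives the same grasp; the last joint's range is limited). The gripper opens to 87 mm and grips with 3 to 60 N. Pads are 19 mm wide; open, the fingers measure 117 mm over their backs; the gripper's body (75 mm by 190 mm) begins 51 mm behind the grasp point.
Start: joints at [-1.366, 0.469, -0.049, 1.532, 0.024, 1.141, -0.082], TCP at [0.156, 0.657, 0.223] pointing down, gripper open.
Joint ranges: [-2.59, 2.59], [-0.33, 1.99], [-1.39, 1.29], [0.1, 2.45], [-1.04, 4.18], [0.21, 1.99], [-2.66, 2.66]. Speed limits (rad/s): [2.57, 2.57, 3.14, 3.14, 3.14, 3.14, 3.14].

INTERFACE

Orientations are given as a rotation vector (axis times angle).
In Python, from rig import r, imaging gives the robot as it stands. The module is installed in compiled form; this text tells all that it offers. Calls block until the motion is done:
- r.move_ptp(position, orientation): joint-space move of the TCP to a pose.
- r.move_l(position, rotation=None, max_speed=0.15): straight line of the TCP; rotation=None keeps the orientation; max_speed is the mean speed in m/s.
- r.movej(angles): joint-space move.
- r.open_jaws() and r.gripper_close(): open the fingers fully, or close them until they stop; the grip force is fixed at half the most.
- r.wait(seconds).
- r.inverse_kinematics(position, orientation): joint angles nearest the present ones, or None.
- imaging.capture(name): name is "scene" or "top"; returns (picture, depth): 420x560x3 uint8, blue, green, red; 420x560 float32, m along the optical axis (not along the pixel's ray), 0 where there is no reading.
- imaging.get_calibration(name): a dict with "fx", "fy", "cx", "cy" (pixels), "k1" (the pictures are not rectified: a ray, as slopes to the right and down, at radius r is drawn at 1 + k1 r^2 times it, then the intrinsics apply), "position" and "rotation" of the camera in the world. Camera axes: x right, y up, looking along -z (the intrinsics and any distortion apply to the point x, -y, -z); pixel columns grow to the right and rows downward; lengths in m; the calibration is good to about 2 mm. A picture is of the moment at which its call begins. get_calibration takes no time and is no camera call.
A pose or a line that the arm cannot do raises r.IKError and nothing moves.
- r.sign_off(): hands the job in, once; it reports no verdict.
Readings, each from a call of its own:
- r.get_t(): time.
- r.get_joint_positions(): joint angles.
- r.get_joint_vel(): joint speeds.
- r.get_joint_efforts(): joint torques, N m.
- r.get_tool_pos(): TCP position.
- r.get_ee_rot(): TCP orientation.
- r.get_wrist_force(): force on the tool from outside, world axes, zero at the start.
- r.get_ft_torque(): the same for the moment, N m.
- r.get_gripper_width(): finger opening in m.
Only numpy, scipy, OpenCV 4.12 (cv2) and the standard library are available. Lean on these libraries where they do the work, as an engineer would, in place of code of your own. Each camera call takes 0.05 s, during which the arm holds its last target.

## Working session

There is one attempt and no reset: what is moved stays moved. The work goes in short steps, each a Python script; the robot and the scene stay as the last script left them, time stands still between calls to the robot, and variables do not carry over. Pictures are saved under pics/ and viewed, and the job is handed in when it is done.

```bash
mkdir -p pics; python3 - <<'E'
from rig import r, imaging
import cv2, numpy as np
for n in("scene","top"):
    p,d=imaging.capture(n); cv2.imwrite(f"pics/{n}0.png",p); np.save(f"{n}_d.npy",d); cv2.imwrite(f"{n}.png",p)
    print(n,imaging.get_calibration(n))
print(r.get_t(),r.get_tool_pos(),r.get_ee_rot(),r.grip_depth,r.get_gripper_width())
E
```

```text
scene {'fx': 395.75051213702443, 'fy': 395.75051213702443, 'cx': 285.0652011618045, 'cy': 207.5650815830701, 'k1': -0.031516912796565356, 'position': array([1.14239841, 0.25307967, 0.76840862]), 'rotation': array([0.57398034, 0.81260413, 1.780156  ])}
top {'fx': 448.4474398125109, 'fy': 448.4474398125109, 'cx': 277.6415520537661, 'cy': 219.28679138073093, 'k1': -0.03351195745998662, 'position': array([ 0.28625321, -0.00627492,  1.20363865]), 'rotation': array([ 0.16342527, -0.15123562, -1.45114437])}
0.1 [0.15626755 0.6561001  0.22158937] [ 0.18214433  1.56313398 -0.18496586] 0.0187 0.087268356476479
```

View pics/scene0.png

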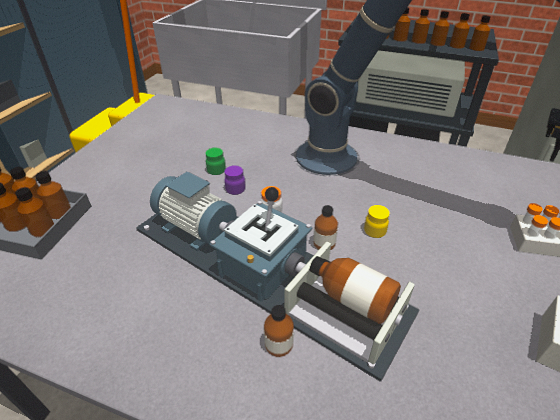

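View pics/top0.png

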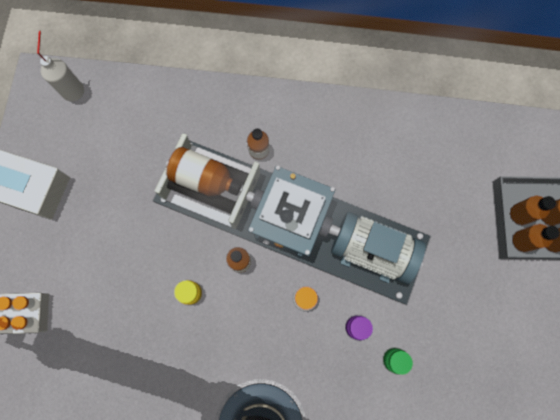

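The scene view shows the gate plate at about (268,228) with the roller bed and brown bottle at (360,290), and the motor on the other side. The top view shows the plate at (292,208), the knob at (288,215), the roller bed at (205,178) and the motor at (380,250). In the top view, up is roughly +x and left is +y, so the roller bed should be on +y. I'll check that numerically.

```bash
cat > h.py <<'E'
import numpy as np, cv2
from scipy.spatial.transform import Rotation as R
from rig import r, imaging
def cam(n):
    c=imaging.get_calibration(n); return c,R.from_rotvec(c['rotation']).as_matrix()
def proj(n,P):
    c,M=cam(n); q=(np.atleast_2d(P)-c['position'])@M
    x=q[:,0]/-q[:,2]; y=-q[:,1]/-q[:,2]; f=1+c['k1']*(x*x+y*y)
    return np.c_[c['cx']+c['fx']*x*f,c['cy']+c['fy']*y*f]
def ray(n,uv):
    c,M=cam(n); uv=np.atleast_2d(uv).astype(float)
    K=np.array([[c['fx'],0,c['cx']],[0,c['fy'],c['cy']],[0,0,1]])
    s=cv2.undistortPoints(uv.reshape(-1,1,2),K,np.array([c['k1'],0,0,0.])).reshape(-1,2)
    d=np.c_[s[:,0],-s[:,1],-np.ones(len(s))]@M.T
    return c['position'],d
def onplane(n,uv,z):
    o,d=ray(n,uv); return o+d*((z-o[2])/d[:,2])[:,None]
def pts(n,d):
    v,u=np.mgrid[:420,:560]; o,q=ray(n,np.c_[u.ravel(),v.ravel()])
    return (o+q*d.ravel()[:,None]).reshape(420,560,3)
def tri(uvA,uvB):
    a,da=ray('top',uvA);b,db=ray('scene',uvB);da=da[0];db=db[0]
    s=np.linalg.lstsq(np.c_[da,-db],b-a,rcond=None)[0]
    return (a+s[0]*da+b+s[1]*db)/2,np.linalg.norm(a+s[0]*da-b-s[1]*db)
E
python3 - <<'E'
from h import *
for n in("top","scene"):
    d=np.load(n+"_d.npy"); P=pts(n,d); p=cv2.imread(n+".png")
    print(n,"tcp",proj(n,[.156,.656,.222]), "origin",proj(n,[0,0,0]), "bench z",np.median(P[...,2][(d>0)&(abs(P[...,2])<.05)]))
    h=cv2.cvtColor(p,cv2.COLOR_BGR2HSV)
    m=(d>0)&(abs(P[...,2]-.140)<.007)&(h[...,2]>150)&(h[...,1]<60)
    m=m.astype(np.uint8)
    nn,l,s,c=cv2.connectedComponentsWithStats(m)
    for i in range(1,nn):
        if s[i,4]>150:
            print(n,c[i],s[i])
            cn=max(cv2.findContours((l==i).astype(np.uint8),0,1)[0],key=len)
            print(cv2.minAreaRect(cn))
            W=onplane(n,cn[:,0],.140)
            rr=cv2.minAreaRect((W[:,:2]*1000).astype(np.float32)); print("world mm",rr)
    b=cv2.resize(p[150:280,200:380],None,fx=4,fy=4,interpolation=2) if n=="top" else cv2.resize(p[170:290,190:370],None,fx=4,fy=4,interpolation=2)
    cv2.imwrite(f"pics/{n}_z.png",b)
E
```

```text
top tcp [[-36.13872533 335.69596894]] origin [[260.47788747 426.16304554]] bench z 0.00016652542977646512
top [292.61574074 206.39293981] [ 259  178   66   60 1728]
((291.77587890625, 207.3103485107422), (53.665950775146484, 44.195491790771484), 21.80141258239746)
world mm ((538.6924438476562, -16.525779724121094), (129.697998046875, 110.60281372070312), 74.2660903930664)
scene tcp [[573.52353124 164.74629182]] origin [[326.68070151 156.36250495]] bench z 0.0008056165678284044
scene [261.22117962 229.05428954] [ 225  204   74   50 1492]
((261.0, 228.0), (63.504329681396484, 38.460365295410156), 26.56505012512207)
world mm ((541.6331787109375, -19.07019805908203), (129.70860290527344, 111.56130981445312), 74.23441314697266)
scene [358.21305842 292.03092784] [343 280  31  24 291]
((358.1869201660156, 292.1676330566406), (31.213298797607422, 11.221534729003906), 29.357751846313477)
world mm ((647.585693359375, 227.90090942382812), (62.45976638793945, 27.248855590820312), 71.82180786132812)
```

View pics/top_z.png

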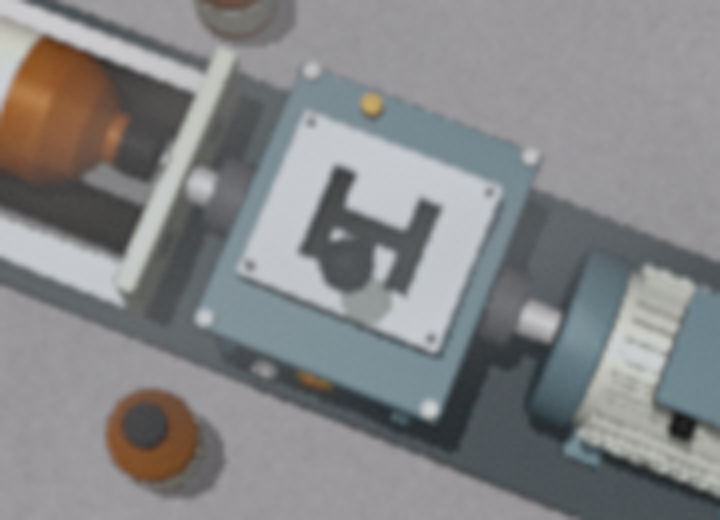

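View pics/scene_z.png

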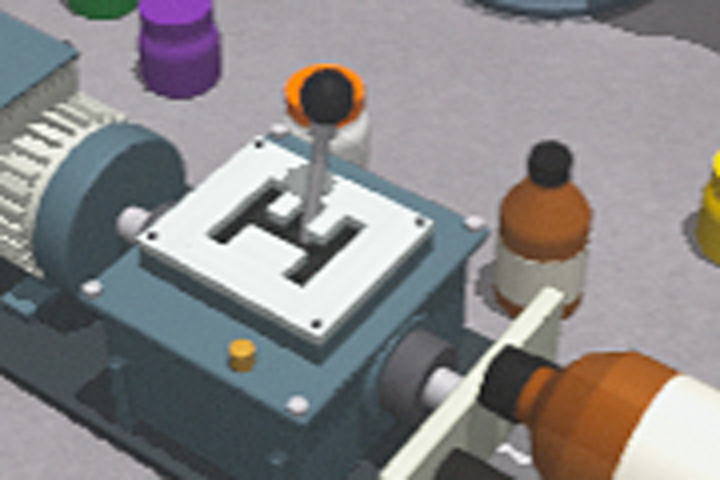

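The plate measures 130 x 111 mm in both views, which matches the size given. Its y axis lies at 74.25°, so the yaw is -0.275. The roller bed is at +y, so the target is far_slot_left. Next I'll measure the knob and check that the poses are reachable.

```bash
cat >> h.py <<'E'
C=np.array([.5400,-.0178]); yaw=np.deg2rad(74.25-90)
gx=np.array([np.cos(yaw),np.sin(yaw)]); gy=np.array([-gx[1],gx[0]])
def W(x,y,z): return np.r_[C+gx*x/1000+gy*y/1000,z]
def G(p): q=np.asarray(p)[:2]-C; return np.array([q@gx,q@gy])*1000
def ori(s=1):
    y=np.r_[gy,0]*s; x=np.array([0,0,-1.]); return R.from_matrix(np.c_[x,y,np.cross(x,y)]).as_rotvec()
def knob(tag,last=None):
    uv={}
    for n in("top","scene"):
        p,d=imaging.capture(n); cv2.imwrite(f"pics/{n}_{tag}.png",p)
        P=pts(n,d); m=((d>0)&(P[...,2]>.19)&(P[...,2]<.24)&(p.max(2)<75)&(np.hypot(P[...,0]-C[0],P[...,1]-C[1])<.09)).astype(np.uint8)
        nn,l,s,c=cv2.connectedComponentsWithStats(m)
        if nn<2: print(n,"no knob"); continue
        i=1+s[1:,4].argmax(); cn=max(cv2.findContours((l==i).astype(np.uint8),0,1)[0],key=len)
        uv[n]=cv2.minEnclosingCircle(cn); k=onplane(n,uv[n][0],.208); print(n,uv[n],s[i,4],"on z=.208:",G(k[0]).round(1))
    if len(uv)==2:
        q,e=tri(uv["top"][0],uv["scene"][0]); print("tri",q.round(4),"gap",round(e,4),"G",G(q).round(1))
E
python3 - <<'E'
from h import *
knob("a")
print("roller",G([.6476,.2279]))
for s in(1,-1):
    o=ori(s)
    for w in(W(-85,0,.19),W(-85,0,.3),W(10,50,.19),W(0,-50,.19)):
        q=r.inverse_kinematics(w,o); print(s,w.round(3),None if q is None else np.round(q,2))
E
```

```text
top no knob
scene ((271.25, 194.0), 6.600289344787598) 139 on z=.208: [-41.6  -2.8]
roller [ 36.86726491 265.682244  ]
1 [0.458 0.005 0.19 ] [-0.61  0.16  0.57  2.09 -0.1   0.92  1.31]
1 [0.458 0.005 0.3  ] [-0.7   0.02  0.62  1.94 -0.01  1.18  1.22]
1 [0.563 0.028 0.19 ] [-0.51  0.34  0.49  1.86 -0.19  0.99  1.36]
1 [ 0.526 -0.066  0.19 ] [-0.52  0.31  0.7   1.94 -0.24  0.97  1.59]
-1 [0.458 0.005 0.19 ] [-1.06  0.25  1.13  2.11 -0.28  0.95 -1.61]
-1 [0.458 0.005 0.3  ] [-1.16  0.01  1.09  1.96 -0.01  1.18 -1.91]
-1 [0.563 0.028 0.19 ] [-0.92  0.52  1.12  1.88 -0.53  1.08 -1.44]
-1 [ 0.526 -0.066  0.19 ] [-0.8   0.45  1.12  1.96 -0.47  1.03 -1.31]
```

```bash
python3 - <<'E'
from h import *
k=onplane("top",[286.5,216.2],.208); print("top knob",G(k[0]))
print(tri([286.5,216.2],[271.3,194]))
r.gripper_close()
r.move_ptp(W(-95,0,.30),ori()); print(r.get_t(),r.get_wrist_force().round(2),r.get_gripper_width())
r.move_l(W(-95,0,.192)); f0=np.array(r.get_wrist_force()); print(r.get_t(),f0.round(2),G(r.get_tool_pos()))
for x in range(-80,-55,4):
    r.move_l(W(x,0,.192),max_speed=.06); f=np.array(r.get_wrist_force())-f0
    print(x,G(r.get_tool_pos()).round(1),(f[:2]@gx).round(1),(f[:2]@gy).round(1),f[2].round(1))
    if abs(f[:2]@gx)>1.5: break
print(r.get_t()); knob("b"); print(r.get_t())
E
```

```text
top knob [-41.54013681   0.77638541]
(array([ 0.5004032, -0.0070904,  0.2093905]), np.float64(0.0027827192397068927))
4.2583 [ 0.28 -0.11 -0.44] 0.0006112300618579458
5.125 [-0.64 -0.05  0.6 ] [-94.35704345   0.27352745]
-80 [-79.4  -0.1] 0.3 -0.4 -1.9
-76 [-75.9  -0. ] 0.1 0.1 -1.6
-72 [-71.8  -0. ] 0.7 0.4 -0.5
-68 [-67.8  -0. ] 0.1 -0.1 0.2
-64 [-64.7  -0. ] -1.2 0.4 1.0
-60 [-61.1   0.2] -4.1 -0.2 3.0
6.775
top no knob
scene ((275.1856994628906, 189.8142852783203), 12.465392112731934) 278 on z=.208: [-59.   -4.6]
6.875
```

```bash
cat >> h.py <<'E'
def crop(tag):
    a=cv2.imread(f"pics/top_{tag}.png")[150:280,230:370]; b=cv2.imread(f"pics/scene_{tag}.png")[160:280,200:340]
    f=lambda i:cv2.resize(i,(400,int(i.shape[0]*400/i.shape[1])),interpolation=2)
    a,b=f(a),f(b); h=min(len(a),len(b)); cv2.imwrite(f"pics/c_{tag}.png",np.hstack([a[:h],b[:h]]))
E
python3 -c "
from h import *
crop('b')"
```

```text
(no output)
```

View pics/c_b.png

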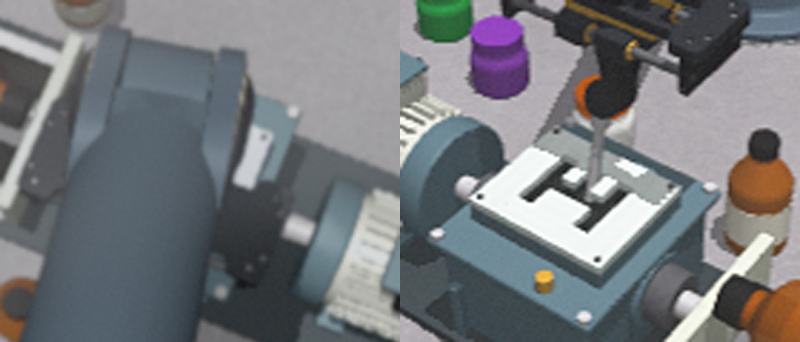

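In the right half, the shut fingers sit behind the knob at about (605,95), which is the push contact I wanted. The arm blocks the top view. I'll keep pushing out of the parking slot in small steps and watch for a rise in force.

```bash
cat >> h.py <<'E'
def push(pts_,f0,lim,d,z=.192,v=.06):
    for x,y in pts_:
        r.move_l(W(x,y,z),max_speed=v); f=np.array(r.get_wrist_force())-f0
        print((x,y),G(r.get_tool_pos()).round(1),(f[:2]@gx).round(1),(f[:2]@gy).round(1),f[2].round(1))
        if abs(f[:2]@d)>lim: print("stop");break
E
python3 - <<'E'
from h import *
f0=np.array([-.6,0,0])
push([(x,0) for x in (-54,-48,-42,-36,-32,-29,-26,-24)],f0,8,gx)
knob("c");crop("c");print(r.get_t())
E
```

```text
(-54, 0) [-54.7   0.4] -4.8 1.1 3.7
(-48, 0) [-48.5   0.4] -4.0 1.6 2.9
(-42, 0) [-42.3   0.4] -4.1 3.0 3.4
(-36, 0) [-36.2   0.3] -3.8 2.7 3.2
(-32, 0) [-32.3   0.2] -3.8 2.8 3.3
(-29, 0) [-29.2   0.1] -4.1 2.8 3.7
(-26, 0) [-26.2   0.1] -4.2 3.5 3.9
(-24, 0) [-24.3   0. ] -3.6 2.5 3.9
top no knob
scene ((264.5, 197.5), 12.103818893432617) 281 on z=.208: [-23.   -7.6]
8.975
```

View pics/c_c.png

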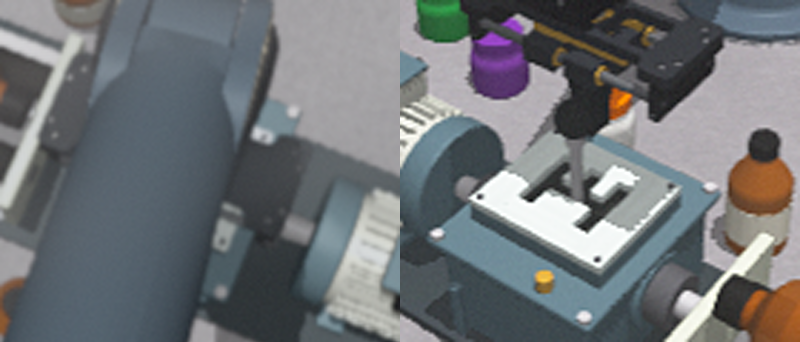

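```bash
python3 - <<'E'
from h import *
p=cv2.imread("pics/scene_c.png"); b=cv2.resize(p[180:250,225:305],None,fx=10,fy=10,interpolation=2)[:600]
cv2.imwrite("pics/cz.png",b)
print(G(onplane("scene",[262.3,202],.216)[0]))
for g in((0,0),(5,0),(-5,0)): print(g,proj("scene",W(*g,.216)), "stem at gate",proj("scene",W(g[0]*.58,0,.14)))
E
```

```text
[-0.46899923  4.07387125]
(0, 0) [[260.6859879  201.41200748]] stem at gate [[261.98485745 226.75837016]]
(5, 0) [[259.25940962 202.62134687]] stem at gate [[261.20673165 227.46995316]]
(-5, 0) [[262.10243237 200.21129612]] stem at gate [[262.75995835 226.04955424]]
```

View pics/cz.png

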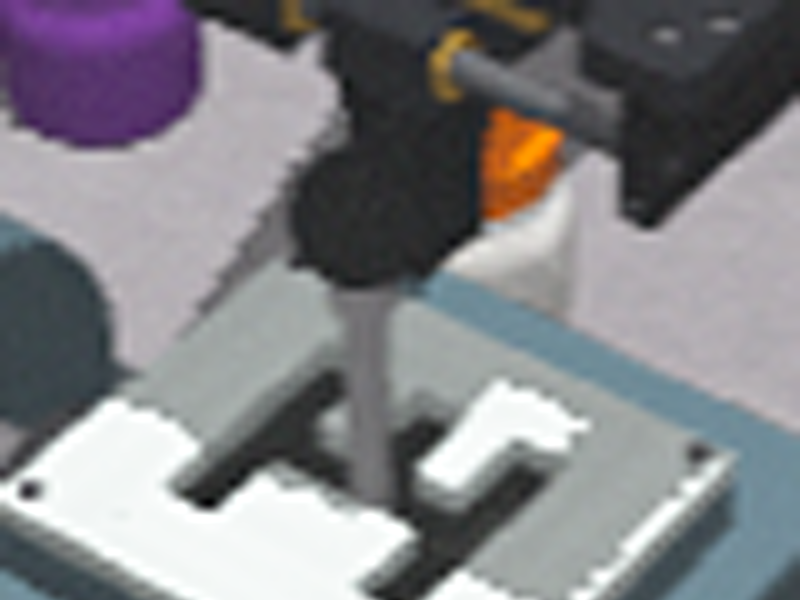

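The zoom shows the knob at (363,215) and the stem standing in the cross channel, at gearbox (0, 2) mm. The lever is out of the parking slot, so next I go round to the -y side and push it sideways.

```bash
python3 - <<'E'
from h import *
r.move_l(W(-50,0,.192)); r.move_l(W(-50,-65,.192)); r.move_l(W(0,-65,.192)); r.wait(.2)
f0=np.array(r.get_wrist_force()); print(f0.round(2))
push([(0,y) for y in (-48,-44,-40,-36,-33,-30,-27,-24,-20,-14,-8)],f0,8,gy)
knob("d");crop("d");print(r.get_t())
p=cv2.imread("pics/scene_d.png"); cv2.imwrite("pics/dz.png",cv2.resize(p[180:250,225:305],None,fx=10,fy=10,interpolation=2)[:600])
E
```

```text
[-0.12  0.05  0.12]
(0, -48) [ -0.1 -47.3] 0.4 0.0 -0.8
(0, -44) [  0.  -43.8] 0.6 0.5 -1.3
(0, -40) [  0.  -39.7] 0.5 -0.6 -0.7
(0, -36) [ -0.  -35.6] 0.0 -0.0 0.4
(0, -33) [  0.  -32.8] 0.5 -0.2 0.1
(0, -30) [  0.  -29.7] 0.8 -0.5 0.2
(0, -27) [ -0.  -26.7] 0.2 0.0 -0.5
(0, -24) [  0.1 -24.1] -0.3 -0.9 0.3
(0, -20) [  0.2 -20. ] -0.7 -0.8 2.3
(0, -14) [  0.1 -13.2] -0.1 -0.0 0.7
(0, -8) [-0.1 -7. ] 0.3 -0.5 -0.3
top no knob
scene ((261.5, 200.5), 13.729630470275879) 318 on z=.208: [-10.8  -6.6]
13.6
```

View pics/dz.png

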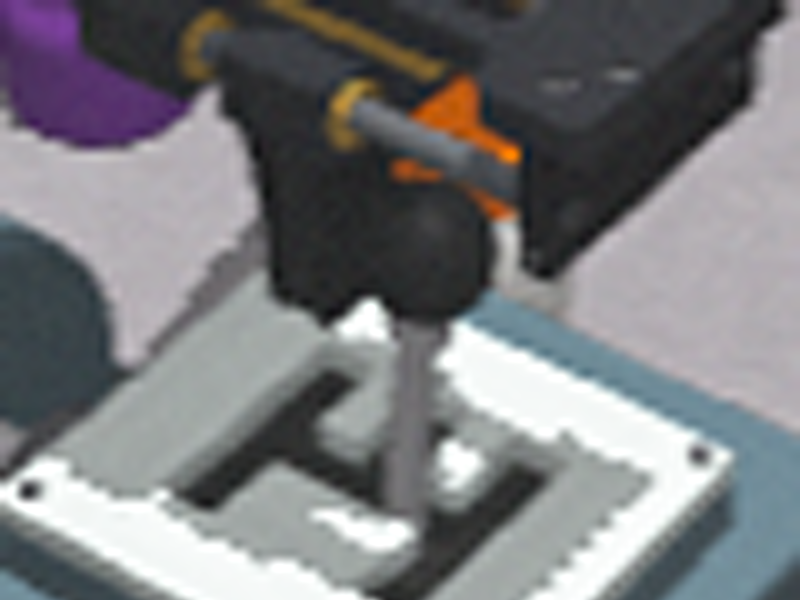

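```bash
python3 - <<'E'
from h import *
print(G(onplane("scene",[268,204.5],.2145)[0]))
for y in(15,18,21,48): 
  z=.036+np.sqrt(.18**2-(y/1e3)**2)
  print(y,proj("scene",W(0,y,z)),proj("scene",W(5,y,z)))
E
```

```text
[-2.36987775 18.09965568]
15 [[266.17845938 204.2306365 ]] [[264.76129579 205.45897986]]
18 [[267.28856213 204.85261629]] [[265.87351018 206.08486037]]
21 [[268.40227349 205.49419293]] [[266.98940912 206.73037048]]
48 [[278.56832665 212.17048728]] [[277.17856211 213.44348793]]
```

At about (430,250) in the zoom, the knob is near y = 18 with the TCP at -7, so the contact offset is about 26 mm. I'll carry on in small steps towards the slot line at y of about 48.

```bash
python3 - <<'E'
from h import *
f0=np.array(r.get_wrist_force()); f0=np.array([-.12,.05,.12])
push([(0,y) for y in (-2,4,10,15,18,20,22)],f0,8,gy)
knob("e");crop("e");print(r.get_t())
p=cv2.imread("pics/scene_e.png"); cv2.imwrite("pics/ez.png",cv2.resize(p[185:255,235:315],None,fx=10,fy=10,interpolation=2)[:600])
E
```

```text
(0, -2) [-0.2 -1.4] -0.2 -0.8 -0.2
(0, 4) [-0.1  4.7] 0.1 0.3 -0.3
(0, 10) [ 0.  10.8] -0.3 0.0 -0.5
(0, 15) [ 0.1 15.6] -0.2 0.6 -0.6
(0, 18) [ 0.  18.2] 0.0 -1.6 -0.0
(0, 20) [-0. 20.] 0.9 -2.5 -0.6
(0, 22) [-0.1 22.1] 0.2 -2.1 -1.6
top no knob
scene ((271.5, 207.0), 14.603181838989258) 331 on z=.208: [-6.1 24.6]
15.45
```

View pics/ez.png

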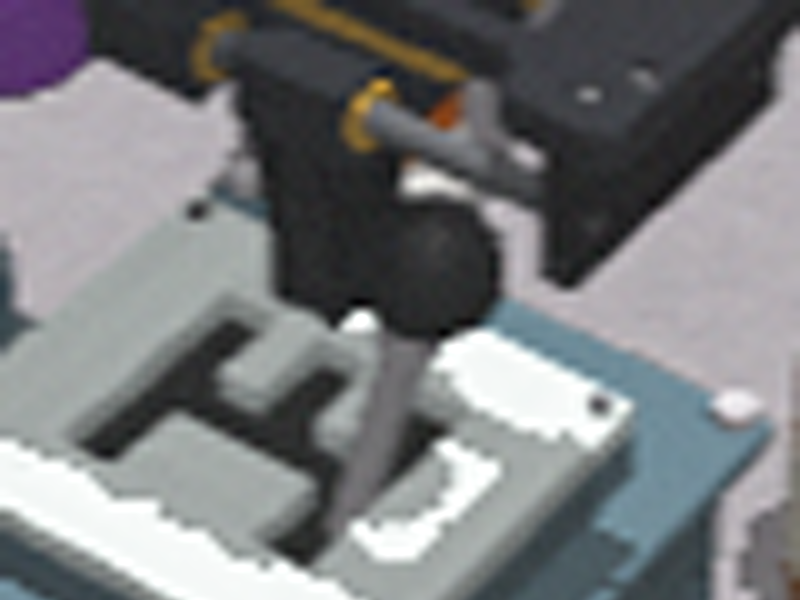

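The knob at (438,268) matches the projection of (0, 48) mm, so the stem is in line with the outer slots. Next I go behind it and push it along +x into the far slot.

```bash
python3 - <<'E'
from h import *
r.move_l(W(-2,5,.192)); r.move_l(W(-50,5,.192)); r.move_l(W(-50,48,.192)); r.move_l(W(-38,48,.19)); r.wait(.2)
f0=np.array(r.get_wrist_force()); print(f0.round(2))
push([(x,48) for x in (-30,-26,-22,-18,-12,-6,0,6,10,13,16,18,20)],f0,9,gx,z=.19)
knob("f");crop("f");print(r.get_t())
p=cv2.imread("pics/scene_f.png"); cv2.imwrite("pics/fz.png",cv2.resize(p[190:260,225:305],None,fx=10,fy=10,interpolation=2)[:600])
E
```

```text
[0.06 0.22 0.69]
(-30, 48) [-29.6  47.9] 0.3 -1.0 -0.6
(-26, 48) [-26.4  48. ] -1.4 -0.2 -0.7
(-22, 48) [-22.7  48. ] -3.8 -0.2 1.8
(-18, 48) [-18.3  48. ] -4.1 0.4 1.1
(-12, 48) [-12.1  47.9] -3.8 -0.0 1.0
(-6, 48) [-6.1 48. ] -3.5 -0.1 -0.2
(0, 48) [-0.2 47.9] -3.0 -0.8 0.3
(6, 48) [ 5.6 47.8] -3.6 -0.3 -1.2
(10, 48) [ 9.4 47.8] -4.2 -0.9 -4.0
(13, 48) [12.4 47.7] -4.3 -1.3 -4.6
(16, 48) [15.6 47.6] -4.7 -1.7 -5.8
(18, 48) [17.6 47.7] -4.7 -2.9 -5.1
(20, 48) [18.5 47.6] -7.0 -2.9 -5.2
top no knob
scene ((269.5, 219.5), 13.509356498718262) 317 on z=.208: [28.3 45.2]
20.45
```

View pics/fz.png

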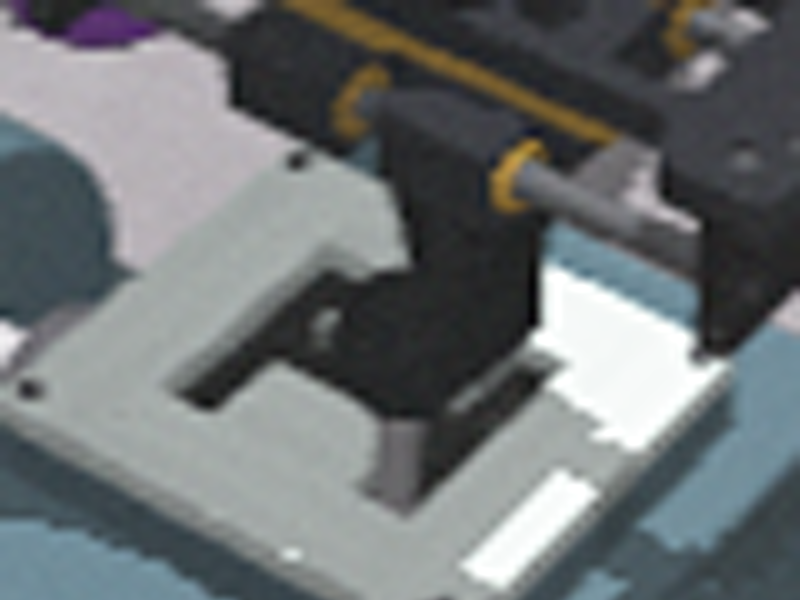

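Force has started to rise at the knob position expected for the slot end, and the stem at (400,480) is at the end of the far slot. I'll push a little more to confirm the stop, then back away and look.

```bash
python3 - <<'E'
from h import *
f0=np.array([.06,.22,.69])
push([(x,48) for x in (21,22,23,24,25)],f0,13,gx,z=.19)
r.move_l(W(-10,46,.19)); r.move_l(W(-60,30,.24)); q=np.array(r.get_joint_positions()); q[0]-=0.9
r.move_l(W(-60,30,.33)); r.movej(list(np.r_[r.get_joint_positions()[0]+.9,r.get_joint_positions()[1:]]))
print(r.get_tool_pos()); knob("g");crop("g");print(r.get_t())
E
```

```text
(21, 48) [18.8 47.6] -9.0 -2.7 -2.4
(22, 48) [19.  47.6] -10.4 -2.2 -0.6
(23, 48) [19.3 47.6] -12.9 -1.7 0.2
(24, 48) [19.5 47.6] -14.7 -2.4 0.0
stop
[ 0.3271363  -0.36574188  0.32861313]
top ((283.0, 179.0), 4.472236156463623) 23 on z=.208: [36.9 41.2]
scene ((264.5, 224.5), 7.382511615753174) 162 on z=.208: [46.5 46. ]
tri [0.5893 0.0113 0.2001] gap 0.0016 G [39.6 41.4]
24.8833
```

View pics/c_g.png

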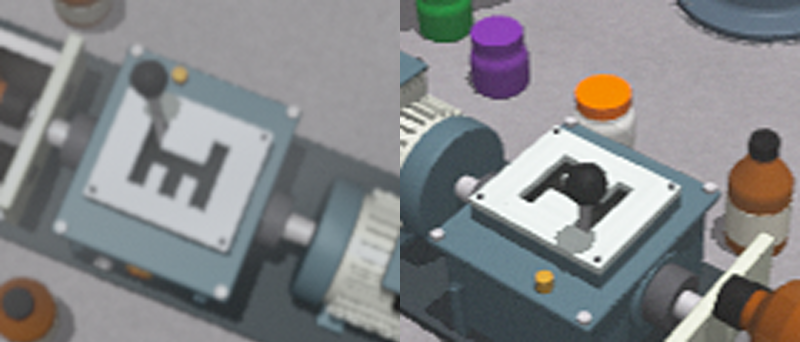

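View pics/top_g.png

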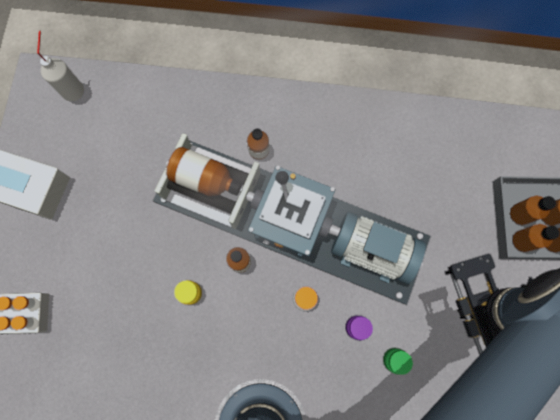

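```bash
python3 - <<'E'
from h import *
print(G(onplane("top",[282.5,177.3],.204)[0]),G(onplane("scene",[264.5,224],.204)[0]),tri([282.5,177.3],[264.5,224]),proj("top",W(42,48,.204)))
a=cv2.imread("top.png");b=cv2.imread("pics/top_g.png")
for n,(u,v) in dict(a=(238,259),b=(258,140),jar=(307,299)).items():
    s=np.s_[v-16:v+16,u-16:u+16]; print(n,np.abs(a[s].astype(int)-b[s]).mean().round(2))
print(r.get_wrist_force()); r.sign_off(); print(r.get_t())
E
```

```text
[41.36353241 44.26126035] [41.97083235 42.35648989] (array([0.59204066, 0.01267069, 0.20439489]), np.float64(0.001902068812170826)) [[281.11240752 176.46937704]]
a 1.68
b 1.56
jar 1.75
[ 0.5903051  -0.58370609  0.5607596 ]
the job is handed in; nothing more can be done
the job is handed in; nothing more can be done
```

The lever is in running gear, and I've handed the job in. I pushed it with the shut fingers: out of the parking slot, along the cross channel towards the roller bed (+y), then into the far-row slot on that side (far_slot_left). It was never held between the fingers and entered no other slot.

**Last checks before hand-in**
- **Fully home:** the last push met a firm stop. Force rose from about 4 to 15 N over the last 2 mm.
- **Knob position:** the two views put it at x of about 41.5 mm, y of 42–44 mm and z of 204 mm from the gate centre. x is just under the 42 to 44 mm given for a slot's end. y is 4–6 mm short of the roughly 48 mm expected. The play in the gate allows about 5 mm at the knob and the calibration is good to 2 mm. The stem can be seen in the wanted slot in both pictures.
- **Loose items:** the patches around the two bottles and the jar look the same before and after in the top view.
- **Robot:** the arm was clear of everything. The clock read 24.9 s at the last picture, against the 48 s limit.

**Disagreements**
- The automatic knob detection found nothing in the top view while the arm was in the way, or in the first picture. I read the knob's position from the scene picture by eye and checked it against projected points.
- The wrist force showed little during the sideways push, so I relied on the pictures for that part.

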